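Clear the hand press, release its safety catch and hold its lever down

TASK

Pick up the scraper block and with it sweep the three green board offcuts off the steel plate of the blue hand press into the grey catch pan on its left, without your fingers touching the offcuts, then stand the scraper back upright on the bare worktop and let go. Then flip the red safety catch well over to the right, away from the lever, and only then pull the press lever by its black handle towards you all the way to its stop; finish while holding it there, because it springs back. Leave the loupe, tape, dropper bottle and reel where they are.

Things in the scene. Friction and masses are not known exactly. Their poses are not given: they have to be found in the camera images.
- press: the fixed hand press: blue base with a steel plate, grey catch pan on the left, lever and red catch at the back. Origin at worktop level under the middle of the plate's depth; its x points away from the robot (turned by up to 0.2 rad), y left, z up. Offsets in other entries, in mm, are in this frame. The lever housing stands at x 88..132, y -25..25, 74 high
- plate_centre (a point): centre of the steel plate's flat top, press frame (0, -20, 24); axes as the press. The plate spans x -55..55, y -105..65. An aluminium hold-down bar (moved by the lever) floats over its rear margin, x 36..52, y -63..63, 38 to 48 high, its side arms behind to 54 high: sweep in front of it, the scraper centred at about x -10
- pan_centre (a point): centre of the catch pan's floor, press frame (0, 106, 8); axes as the press. The pan joins the plate's left edge: inside x -57..57, y 66..143, floor 8 high, front and rear walls 23 high, left wall 34 high, no wall on the plate's side
- press_lever (a joint): lever angle: 0 at rest (leaning 0.35 rad from upright, away from the robot), growing as the handle is pulled towards the robot (the press's -x) to its stop at 0.95; a spring pulls it back (about 2 N at the handle at rest, 5 N at the stop). While the safety catch is on, the lever meets its bar at about 0.13 and gives only under growing force: do not force it
- lever_grip (a point): middle of the lever's black handle: a round bar along the press's y, 16 mm thick, 60 mm long, to the left of the lever shaft (this point 45 mm left of it). At rest in the press frame (156, 45, 182); runs on a circle of radius 135 in the x-z plane, to (34, 45, 166) at the stop. Can be gripped from above, fingers closing along the press's x; turns between the fingers
- lever_pivot (a point): point on the lever's hinge axis (which runs along the press's y): in the press frame (110, 0, 55) mm
- catch (a joint): safety catch angle: about 0 = on (red tab standing up, steel bar across the front of the lever shaft), growing as the tab is tipped to the right (the press's -y) to its stop at 1.4 = off (bar stands up). Stays where it is left; about 2 N at the tab moves it. It frees the lever from about 0.7 on
- catch_tab (a point): top end of the catch's red thumb tab, 52 mm from its pivot; the tab is 24 mm wide (press x), 10 mm thick (press y) and 46 mm tall. With the catch on: press frame (109, -100, 152). Can be pushed with closed fingertips from its left side to the right and down, following the circle, or pinched across its width
- catch_pivot (a point): the catch's hinge axis, along the press's x: press frame (109, -100, 100). The steel bar reaches 116 mm from here to the left, 10 x 10 mm thick; a grey post holds the pivot from behind, x 120..136, up to 106 high
- scraper: scraper block standing loose on the worktop to the right of the press: white blade 76 (x) x 22 (y) x 26 mm high, on it a black rib to grip, 60 (x) x 16 (y) mm, from 24 to 62 mm high; origin at the centre of its underside; about 120 g. Sweep with its long side (x) across the plate's depth
- offcut1: small green board offcut with a copper stripe, 15 x 11 x 6 mm, 10 g; origin at the centre of its underside; starts loose on the steel nest plate
- offcut2: the second offcut, as offcut1
- offcut3: the third offcut, as offcut1
- loupe: black loupe, 37 mm wide, 40 mm high; leave alone
- kapton_tape: orange tape roll lying flat, 72 mm across, 12 mm high; leave alone
- amber_dropper: brown dropper bottle with a black top, 30 mm across, 104 mm high; leave alone
- film_reel: white flat reel, 68 mm across, 12 mm high; leave alone
Things that resemble listed ones, but are neither listed nor needed, are in the scene too. There is more than one size of the scraper; the one meant has the size given above.

How it is judged:
By the outcome, as a careful person would: the job done as asked, in the order asked, and still so for the second after the job is handed in, while the arm keeps its last pose, push and grip.
It also fails if it takes over 72 s, if anything falls off the work surface, if the arm or the gripper's body presses on something with over 40 N, if the wrist force passes 120 N, or if a joint passes its speed limit or range.

ROBOT

A 7-joint arm with a two-finger parallel gripper is mounted at the origin on a cart in front of the work surface, level with it; the furniture and walls round the work are solid. World frame = base frame: x ahead of the robot, y to its left, z up, the work surface at z = 0. Lengths are in m, angles in rad, forces in N, time in s.
With the tool pointing down it reaches from about 0.425 to 0.875 m from the base axis. Payload 8.4 kg.
Tool frame: the origin (TCP) lies at the very end of the fingers, on their centre line; the grasp point (between the pads) lies 19 mm behind it; z points along the fingers, y is the line along which they close (so a half turn about z gives the same grasp; the last joint's range is limited). The gripper opens to 85 mm and grips with 20 to 120 N. Pads are 22 mm wide; open, the fingers measure 114 mm over their backs; the gripper's body (76 mm by 85 mm) begins 54 mm behind the grasp point. The pads swing forward as they close: fully open they stand 13 mm farther back than shut.
Start: joints at [-1.433, 0.333, 0.04, 1.465, -0.013, 1.343, -0.059], TCP at [0.152, 0.632, 0.231] pointing down, gripper open.
Joint ranges: [-2.58, 2.58], [-0.38, 2.09], [-1.3, 1.39], [0.25, 2.4], [-1.5, 4.64], [0.08, 2.09], [-2.65, 2.65]. Speed limits (rad/s): [2.22, 2.22, 2.79, 2.79, 3.14, 3.14, 3.14].

INTERFACE

Orientations are given as a unit quaternion [w, x, y, z].
In Python, from station import arm gives the robot as it stands.
- The arm moves only by the shell command python3 -m pendant 'ROWS' [FORCE]. ROWS is JSON, a list of rows, each a list of 7 numbers: the opening, from 0 (shut) to 1 (fully open), then the shift along the tool's x, y, z scaled (see below), then the turn, a rotation vector about the tool's x, y, z scaled (see below). In form: [[jaw, x, y, z, rx, ry, rz], ...]. A call has 1 to 8 rows; each row shifts and turns the commanded pose from where the row before left it, along the tool's axes as they then stand; what a row does not reach is not made up. The controller multiplies each number of a shift by 0.3 m and each number of a turn by 360 degrees. A row lasts 1/10 s, in which the tool goes at most 50 mm and 8.59 degrees, less where a joint would pass 70% of its speed; a pose out of reach is approached as far as the arm can. A call with a number of a shift or a turn outside -1 to 1 is refused whole. A call with a gripper value outside its range is refused whole. The fingers move at their own pace and stop on an object; FORCE is the grip in N (left out, the last holds). Time passes only in rows, so rows that do not move let the fingers close. It gives the time, the measured TCP pose, the force, the opening and the grip force at its end, in the units of the state.
- arm.state(): the state, without advancing time (a new reading comes with each control period).
- arm.capture(name): name is "scene" or "side" or "wrist"; returns the picture (384x512x3 uint8, red, green, blue); there is no depth.
- arm.camera_params(name): a dict with "mtx" (3x3 intrinsics, pixels), "R" (3x3) and "t" (3): a world point X has camera coordinates R X + t. Camera axes: x right, y down, z forward; pixel columns grow to the right and rows downward; lengths in m; the calibration is good to about 2 mm. A picture is of the moment at which its call begins: read the wrist's pose just before it. camera_params takes no time and is no camera call; for the wrist camera it gives the pose at the moment of the call.
- arm.hand_in(): hands the job in; it is judged then, once.
The state is a dict: "clock": time; "joint_pos": joint angles; "qd": joint speeds; "tau": joint torques, N m; "tool_pos": TCP position; "tcp_rot": TCP orientation; "wrist_force": force on the tool from outside, world axes, zero at the start; "ft_torque": the same for the moment, N m; "width": opening from 0.0 (shut) to 1.0 (fully open); "grasp_force": force on a finger pad.
Only numpy, scipy, OpenCV 4.12 (cv2) and the standard library are available. Lean on these libraries where they do the work, as an engineer would, in place of code of your own. Each camera call takes 0.05 s, during which the arm holds its last target. There are 200 camera calls.

## Working session

There is one attempt and no reset: what is moved stays moved. The work goes in short steps, Python scripts to look and compute and a shell command to move; the robot and the scene stay as the last step left them, time stands still between calls to the robot, and variables do not carry over. Pictures are saved under pics/ and viewed, at most 10 in all, crops included, and the job is handed in when it is done.

```bash
mkdir -p pics; ls; python3 - <<'E'
from station import arm
import cv2,numpy as np
s=arm.state();print(s)
a=arm.capture("scene");b=arm.capture("side")
for n,i in(("scene",a),("side",b)):
    cv2.imwrite(f"pics/{n}0.png",i[:,:,::-1]); p=arm.camera_params(n);print(n,{k:np.round(v,4).tolist() for k,v in p.items()})
cv2.imwrite("pics/both0.png",cv2.resize(np.vstack([a,b])[:,:,::-1],(512,768))[:, :])
E
```

```text
pics
{'clock': 0.0, 'joint_pos': array([-1.43321579,  0.33391367,  0.03986235,  1.46631415, -0.01343344,
        1.34329116, -0.05850022]), 'qd': array([ 0.00019218,  0.00100299,  0.00068282,  0.00144635, -0.00032012,
       -0.00172534, -0.00191146]), 'tau': array([-2.73329961e-04, -6.58558059e+01,  1.36511095e+00, -4.05559587e+01,
        1.67452509e-02,  1.24777551e-02, -1.25392484e-05]), 'tool_pos': array([0.15237282, 0.6313998 , 0.23039832]), 'tcp_rot': array([-6.00300931e-05,  1.18121182e-01,  9.92998840e-01, -8.28110189e-04]), 'wrist_force': array([ 0.77202255,  0.01146007, -0.31548172]), 'ft_torque': array([-0.03709552,  0.00169938,  0.00784189]), 'grasp_force': 0.0, 'width': 1.0019745207052897}
scene {'mtx': [[448.9085, 0.0, 251.4313], [0.0, 448.9085, 187.1069], [0.0, 0.0, 1.0]], 'R': [[0.8168, -0.5769, 0.0041], [-0.2578, -0.3714, -0.892], [0.516, 0.7275, -0.4521]], 't': [-0.4301, 0.2635, 1.2796]}
side {'mtx': [[479.864, 0.0, 249.7282], [0.0, 479.864, 180.9045], [0.0, 0.0, 1.0]], 'R': [[0.9998, 0.0208, -0.0056], [0.0076, -0.5806, -0.8141], [-0.0202, 0.8139, -0.5806]], 't': [-0.507, 0.1128, 1.6547]}
```

View pics/scene0.png

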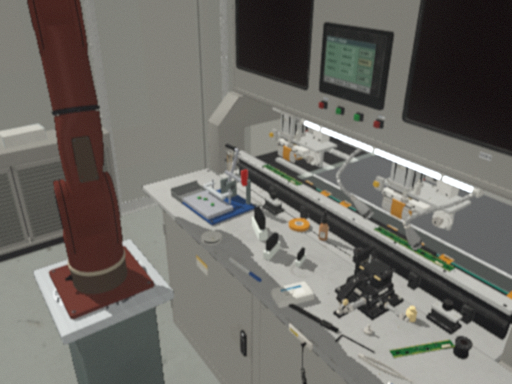

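View pics/side0.png

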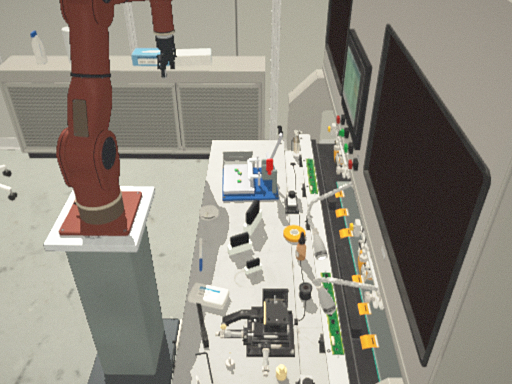

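The scene picture shows the press at about (215,195), with scraper candidates at (262,220), (270,243) and (299,257). In the side view the press is at (248,180), and the candidates are at (253,212), (240,242) and (252,266). Next I enlarge the side crop.

```bash
cat > h.py <<'E'
import numpy as np,cv2
from station import arm
def ray(n,u,v,p=None):
    p=p or arm.camera_params(n);R=np.array(p["R"]);t=np.array(p["t"])
    d=R.T@np.linalg.solve(np.array(p["mtx"]),[u,v,1.]);return -R.T@t,d
def plane(n,u,v,z,p=None):
    c,d=ray(n,u,v,p);return c+d*(z-c[2])/d[2]
def proj(n,X,p=None):
    p=p or arm.camera_params(n);q=np.array(p["mtx"])@(np.array(p["R"])@np.array(X)+np.array(p["t"]));return q[:2]/q[2]
def tri(l):
    A=np.zeros((3,3));b=np.zeros(3)
    for n,u,v in l:
        c,d=ray(n,u,v);d/=np.linalg.norm(d);P=np.eye(3)-np.outer(d,d);A+=P;b+=P@c
    return np.linalg.solve(A,b)
E
python3 - <<'E'
import cv2,numpy as np
a=cv2.imread("pics/side0.png")[140:290,200:320]
b=cv2.imread("pics/scene0.png")[150:280,160:320]
A=cv2.resize(a,None,fx=4,fy=4,interpolation=cv2.INTER_CUBIC)[:600]
cv2.imwrite("pics/c1.png",A)
cv2.imwrite("pics/c2.png",cv2.resize(b,None,fx=4.5,fy=4.5,interpolation=cv2.INTER_CUBIC))
E
```

```text
(no output)
```

View pics/c1.png

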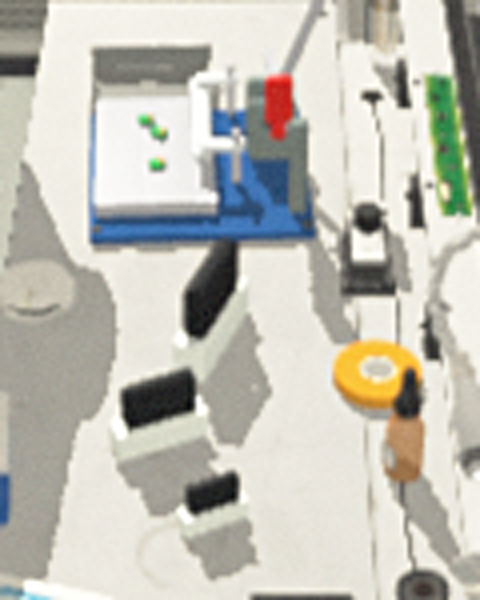

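View pics/c2.png

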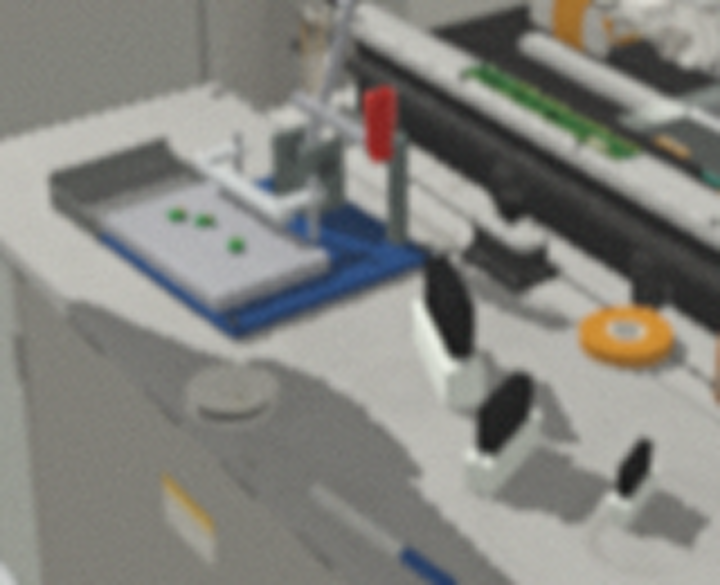

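The crops show three white-and-black blocks in side-crop pixels: A, turned, at (210,300); B at (160,415); and small C at (215,505). The offcuts are at (146,120), (160,132) and (156,164), and the plate's front edge runs from (98,97) to (98,207). I'll measure the block sizes and the press pose.

```bash
python3 - <<'E'
from h import *
f=lambda x,y,z:plane("side",200+x/4-.4,140+y/4-.4,z)
g=lambda x,y,z:plane("scene",160+x/4.5-.4,150+y/4.5-.4,z)
r=lambda v:np.round(v,4).tolist()
for n,p in dict(pFL=(98,97,.024),pFR=(98,207,.024),pRR=(217,209,.024),o1=(146,120,.03),o2=(160,132,.03),o3=(156,164,.03)).items():print(n,r(f(*p)))
for n,p in dict(pFR=(217,300,.024),pFL=(100,212,.024),pRR=(328,255,.024),o=(177,215,.03),o2=(205,220,.03),o3=(237,245,.03)).items():print('scene',n,r(g(*p)))
for n,a,b,z in (("Bbottom",(117,462),(210,443),0),("Cbottom",(186,543),(247,520),0),("Btoprib",(120,385),(192,370),.062),("Ctoprib",(185,490),(240,472),.05),("Atoprib",(187,295),(232,240),.062),("Abottop",(176,345),(245,280),.026)):
    p,q=f(*a,z),f(*b,z);d=q-p;print(n,r(p),r(q),"len",np.linalg.norm(d).round(4),"ang",np.arctan2(d[1],d[0]).round(3))
# segmentation: black ribs/orange
im=cv2.imread("pics/side0.png");m=(im.max(2)<60).astype(np.uint8);n,l,s,c=cv2.connectedComponentsWithStats(m)
for i in range(1,n):
    if s[i,4]>25 and 200<c[i,0]<330 and 190<c[i,1]<290:print(s[i],c[i].round(1))
m=(im[:,:,2]>150)&(im[:,:,1]<70);v,u=np.nonzero(m[150:200,230:300]);print("red side",u.min()+230,u.max()+230,v.min()+150,v.max()+150)
im=cv2.imread("pics/scene0.png");m=(im[:,:,2]>130)&(im[:,:,1]<70);v,u=np.nonzero(m[150:200,230:260]);print("red scene",u.min()+230,u.max()+230,v.min()+150,v.max()+150)
E
```

```text
pFL [0.402, 0.2798, 0.024]
pFR [0.4135, 0.1018, 0.024]
pRR [0.5198, 0.1002, 0.024]
o1 [0.4508, 0.2319, 0.03]
o2 [0.4648, 0.212, 0.03]
o3 [0.4631, 0.1602, 0.03]
scene pFR [0.4099, 0.0961, 0.024]
scene pFL [0.4027, 0.2757, 0.024]
scene pRR [0.5183, 0.1066, 0.024]
scene o [0.4473, 0.2246, 0.03]
scene o2 [0.4618, 0.204, 0.03]
scene o3 [0.4617, 0.1528, 0.03]
Bbottom [0.4465, -0.1957, 0.0] [0.5181, -0.1735, 0.0] len 0.075 ang 0.3
Cbottom [0.5022, -0.2795, 0.0] [0.5472, -0.2556, 0.0] len 0.051 ang 0.489
Btoprib [0.4496, -0.1759, 0.062] [0.5041, -0.158, 0.062] len 0.0575 ang 0.318
Ctoprib [0.5018, -0.2748, 0.05] [0.5416, -0.2559, 0.05] len 0.0441 ang 0.445
Atoprib [0.4979, -0.0671, 0.062] [0.5338, 0.0061, 0.062] len 0.0815 ang 1.115
Abottop [0.4891, -0.0872, 0.026] [0.545, -0.0025, 0.026] len 0.1014 ang 0.988
[247 201  12  23 145] [252.6 213. ]
[231 234  17  13 149] [239.1 239.9]
[299 234   6  10  31] [302.  239.4]
[247 259  12   9  68] [252.8 263.1]
red side 266 272 160 174
red scene 241 247 169 184
```

B measures 75 mm long with a 58 mm rib, so it's the scraper. A is about 100 mm and C about 51 mm. B is at about (0.479,-0.173) with its long axis at 0.31 rad. The press is at about (0.461,0.208), yaw 0.05. I'll move over the scraper now.

```bash
cat >> h.py <<'E'
from scipy.spatial.transform import Rotation as Ro
def go(x,y,z,yang=None,note=""):
    s=arm.state();p=s["tool_pos"];q=s["tcp_rot"];R=Ro.from_quat([q[1],q[2],q[3],q[0]]).as_matrix()
    d=R.T@(np.array([x,y,z])-p);a=np.arctan2(R[1,1],R[0,1])
    print(note,"scaled",(d/.3).round(4).tolist(),"rows>=",int(np.ceil(np.linalg.norm(d)/.048)),"yang",a.round(4),"tilt",R[:,2].round(4).tolist(), "" if yang is None else "rz total %.4f"%(-((yang-a+np.pi)%(2*np.pi)-np.pi)/2/np.pi))
E
python3 -m pendant '[[1,-0.12,-0.068,-0.0133,0,0,0],[1,-0.12,-0.068,-0.0133,0,0,0],[1,-0.12,-0.068,-0.0133,0,0,0],[1,-0.12,-0.068,-0.0133,0,0,0],[1,-0.12,-0.068,-0.0133,0,0,0],[1,-0.12,-0.068,-0.0133,0,0,0],[1,-0.12,-0.068,-0.0133,0,0,0],[1,-0.12,-0.068,-0.0133,0,0,0]]' 40
python3 -m pendant '[[1,-0.12,-0.068,-0.0133,0,0,0],[1,-0.12,-0.068,-0.0133,0,0,0],[1,-0.042,-0.14,0,0,0,0],[1,-0.042,-0.14,0,0,0,0],[1,-0.042,-0.14,0,0,0,0],[1,-0.042,-0.14,0,0,0,0],[1,-0.042,-0.14,0,0,0,0],[1,-0.042,-0.14,0,0,0,0]]'
python3 -c "
from h import *
go(.479,-.174,.27,-1.26)"
```

```text
clock: 0.9
tool_pos: [0.3951, 0.4041, 0.2632]
tcp_rot: [-0.0, 0.118, 0.993, -0.0]
wrist_force: [0.4, 0.2, -0.2]
width: 0.998
grasp_force: 0.0
clock: 1.7
tool_pos: [0.4686, 0.0845, 0.271]
tcp_rot: [-0.0, 0.118, 0.993, 0.0]
wrist_force: [0.9, 0.8, -0.4]
width: 1.0
grasp_force: 0.0
 scaled [-0.236, -0.8294, 0.0033] rows>= 6 yang 1.334 tilt [-0.0003, 0.0002, -1.0] rz total 0.4128
```

```bash

python3 -m pendant '[[1,-0.039,-0.138,0,0,0,0],[1,-0.039,-0.138,0,0,0,0],[1,-0.039,-0.138,0,0,0,0],[1,-0.039,-0.138,0,0,0,0],[1,-0.039,-0.138,0,0,0,0],[1,-0.039,-0.138,0,0,0,0],[1,0,0,0,0,0,0.0229],[1,0,0,0,0,0,0.0229]]' >/dev/null
python3 -m pendant '[[1,0,0,0,0,0,0.0229],[1,0,0,0,0,0,0.0229],[1,0,0,0,0,0,0.0229],[1,0,0,0,0,0,0.0229],[1,0,0,0,0,0,0.0229],[1,0,0,0,0,0,0.0229],[1,0,0,0,0,0,0.0229],[1,0,0,0,0,0,0.0229]]' >/dev/null
python3 -m pendant '[[1,0,0,0,0,0,0.0229],[1,0,0,0,0,0,0.0229],[1,0,0,0,0,0,0.0229],[1,0,0,0,0,0,0.0229],[1,0,0,0,0,0,0.0229],[1,0,0,0,0,0,0.0229],[1,0,0,0,0,0,0.0229],[1,0,0,0,0,0,0.0229]]'
python3 - <<'E'
from h import *
go(.479,-.174,.14,-1.26)
print(arm.state()["joint_pos"].round(2))
p=arm.camera_params("wrist");a=arm.capture("wrist");cv2.imwrite("pics/w1.png",a[:,:,::-1])
print(proj("wrist",[.479,-.174,.062],p),proj("wrist",arm.state()["tool_pos"],p))
np.savez("w1.npz",**{k:np.array(v) for k,v in p.items()})
E
```

```text
clock: 4.1
tool_pos: [0.4787, -0.1715, 0.2709]
tcp_rot: [-0.0, 0.988, 0.154, -0.0]
wrist_force: [-0.3, -0.5, -0.1]
width: 0.999
grasp_force: 0.0
 scaled [-0.0012, 0.0083, 0.4365] rows>= 3 yang -1.2619 tilt [-0.0006, 0.0001, -1.0] rz total -0.0003
[-0.52 -0.    0.79  1.77  0.    1.37 -1.  ]
[257.8680614  161.44980943] [256.44135301 252.63067266]
```

View pics/w1.png

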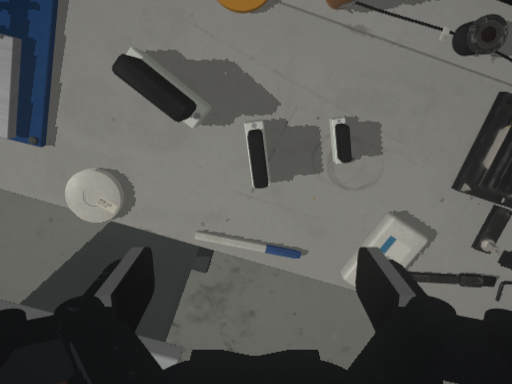

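The wrist view shows A at (155,88), B at (258,158) and small C at (342,142). B is the middle-sized one and lies where I predicted it. I'll refine its pose from the rib mask.

```bash
python3 - <<'E'
from h import *
im=cv2.imread("pics/w1.png");p={k:v for k,v in np.load("w1.npz").items()}
m=np.zeros(im.shape[:2],np.uint8);m[110:205,230:290]=(im.max(2)[110:205,230:290]<50)
n,l,s,c=cv2.connectedComponentsWithStats(m);i=1+s[1:,4].argmax();print(s[i])
ct=np.argwhere(l==i)[:,::-1].astype(np.float32);r=cv2.minAreaRect(ct);print(r)
B=np.array([plane("wrist",u,v,.062,p)[:2] for u,v in cv2.boxPoints(r)]);print(B.round(4).tolist(),B.mean(0).round(4),[np.linalg.norm(B[k]-B[k-1]).round(4) for k in(1,2)])
for k in(1,2):
  d=B[k]-B[k-1];print(np.arctan2(d[1],d[0]).round(3))
m=np.zeros(im.shape[:2],np.uint8);m[110:205,236:282]=(im.min(2)[110:205,236:282]>175)
v,u=np.nonzero(m);print(u.min(),u.max(),v.min(),v.max())
# blade end corners at z .026
for q in((246,123),(267,122)):print(plane("wrist",*q,.026,p).round(4))
E
```

```text
[248 130  20  58 789]
((257.5647277832031, 158.37225341796875), (57.66628646850586, 14.138565063476562), 83.1572265625)
[[0.506, -0.1539], [0.5119, -0.1669], [0.4569, -0.1924], [0.4506, -0.1788]] [ 0.4813 -0.173 ] [np.float64(0.0143), np.float64(0.0607)]
-1.144
-2.707Traceback (most recent call last):
  File "<stdin>", line 10, in <module>
    return umr_minimum(a, axis, None, out, keepdims, initial, where)
ValueError: zero-size array to reduction operation minimum which has no identity
```

```bash

python3 -m pendant '[[0.5,0,0.006,0,0,0,-0.0146],[0.5,0,0,0.14,0,0,0],[0.5,0,0,0.14,0,0,0],[0.5,0,0,0.14,0,0,0],[0.5,0,0,0.13,0,0,0],[0.5,0,0,0.12,0,0,0],[0.5,0,0,0.08,0,0,0],[0.5,0,0,0.05,0,0,0]]' 40
python3 -m pendant '[[0.5,0,0,0,0,0,0],[0,0,0,0,0,0,0],[0,0,0,0,0,0,0],[0,0,0,0,0,0,0],[0,0,0,0,0,0,0],[0,0,0,0,0,0,0]]' 60
```

```text
clock: 4.95
tool_pos: [0.4782, -0.1731, 0.0292]
tcp_rot: [-0.0, 0.979, 0.203, -0.001]
wrist_force: [-0.3, -0.3, 0.3]
width: 0.499
grasp_force: 0.0
clock: 5.55
tool_pos: [0.4807, -0.1735, 0.0327]
tcp_rot: [0.0, 0.979, 0.202, 0.001]
wrist_force: [-0.5, 0.1, 7.6]
width: 0.179
grasp_force: 59.8
```

```bash

python3 -m pendant '[[0,0,0,-0.03,0,0,0],[0,0,0,-0.1,0,0,0],[0,0,0,-0.15,0,0,0],[0,0,0,-0.15,0,0,0],[0,0,0,-0.15,0,0,0],[0,0,0,0,0,0,0]]'
python3 -m pendant '[[0,0.043,-0.1324,0,0,0,0],[0,0.043,-0.1324,0,0,0,0],[0,0.043,-0.1324,0,0,0,0],[0,0.043,-0.1324,0,0,0,0],[0,0.043,-0.1324,0,0,0,0],[0,0.043,-0.1324,0,0,0,0],[0,0.043,-0.1324,0,0,0,0],[0,0,0,0,0,0,0.0186]]'
python3 -m pendant '[[0,0,0,0,0,0,0.0186],[0,0,0,0,0,0,0.0186],[0,0,0,0,0,0,0]]'
python3 - <<'E'
from h import *
p=arm.camera_params("wrist");a=arm.capture("wrist");cv2.imwrite("pics/w2.png",a[:,:,::-1])
np.savez("w2.npz",**{k:np.array(v) for k,v in p.items()})
go(.4555,.1175,.2,-1.52)
c,s=np.cos(.05),np.sin(.05)
P=lambda x,y,z:proj("wrist",[.461+c*x-s*y,.208+s*x+c*y,z],p).round(0).tolist()
for q in((-.055,-.105,.024),(-.055,.065,.024),(.055,-.105,.024),(.109,-.1,.152)):print(q,P(*q))
E
```

```text
clock: 6.15
tool_pos: [0.4821, -0.1745, 0.2114]
tcp_rot: [0.001, 0.979, 0.202, 0.005]
wrist_force: [0.1, -0.1, -1.7]
width: 0.177
grasp_force: 58.9
clock: 6.95
tool_pos: [0.4509, 0.1234, 0.2049]
tcp_rot: [-0.0, 0.989, 0.148, -0.0]
wrist_force: [0.2, -1.5, -2.1]
width: 0.171
grasp_force: 59.2
clock: 7.25
tool_pos: [0.4521, 0.1176, 0.2051]
tcp_rot: [0.0, 1.0, 0.027, -0.0]
wrist_force: [0.0, 0.0, -2.3]
width: 0.179
grasp_force: 59.2
 scaled [0.0112, 0.0008, 0.017] rows>= 1 yang -1.5125 tilt [-0.0004, -0.0002, -1.0] rz total 0.0012
(-0.055, -0.105, 0.024) [270.0, 208.0]
(-0.055, 0.065, 0.024) [100.0, 207.0]
(0.055, -0.105, 0.024) [272.0, 93.0]
(0.109, -0.1, 0.152) [277.0, -17.0]
```

View pics/w2.png

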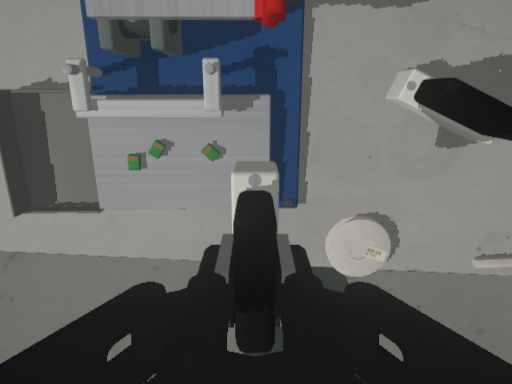

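The plate's right edge is at column 271 and its front edge at row 208, both within 2 px of prediction, so the press pose holds. The offcuts are at (134,162), (157,149) and (211,152), and the scraper sits straight in the hand, clear to the right of them.

```bash
python3 - <<'E'
from h import *
p={k:v for k,v in np.load("w2.npz").items()}
print("blade rear end",plane("wrist",255,164,.198,p).round(4))
c,s=np.cos(.05),np.sin(.05)
for q in((134,162),(157,149),(211,152)):
    w=plane("wrist",*q,.03,p)[:2]-[.461,.208];print((np.array([[c,s],[-s,c]])@w).round(4))
E
python3 -m pendant '[[0,0.011,0,0.13,0,0,0],[0,0,0,0.13,0,0,0],[0,0,0,0.12,0,0,0],[0,0,0,0.06,0,0,0],[0,0,0,0.02,0,0,0],[0,0,0,0,0,0,0],[0,0,0,0,0,0,0]]'
```

```text
blade rear end [0.4914 0.1203 0.198 ]
[-0.008   0.0243]
[0.0043 0.0017]
[ 0.0017 -0.0484]
clock: 8.0
tool_pos: [0.4565, 0.1182, 0.0683]
tcp_rot: [-0.0, 1.0, 0.029, 0.001]
wrist_force: [0.3, 0.4, -0.8]
width: 0.177
grasp_force: 59.1
```

```bash

python3 -m pendant '[[0,0,0,0.015,0,0,0],[0,0,0,0.015,0,0,0],[0,0,0,0,0,0,0]]'
python3 -m pendant '[[0,0,0,0.006,0,0,0],[0,0,0,0,0,0,0]]'
python3 -m pendant '[[0,0,0,0.004,0,0,0],[0,0,0,0,0,0,0]]'
```

```text
clock: 8.3
tool_pos: [0.4555, 0.118, 0.058]
tcp_rot: [-0.0, 1.0, 0.028, -0.0]
wrist_force: [-0.5, 0.2, -1.2]
width: 0.171
grasp_force: 59.1
clock: 8.5
tool_pos: [0.4559, 0.118, 0.0567]
tcp_rot: [-0.0, 1.0, 0.028, 0.0]
wrist_force: [-1.8, -0.6, 1.5]
width: 0.179
grasp_force: 59.6
clock: 8.7
tool_pos: [0.4558, 0.1181, 0.0566]
tcp_rot: [-0.0, 1.0, 0.028, -0.0]
wrist_force: [-9.8, -3.6, 22.6]
width: 0.176
grasp_force: 62.5
```

```bash

python3 -m pendant '[[0,0,0,-0.0035,0,0,0],[0,0,-0.03,0,0,0,0],[0,0,-0.035,0,0,0,0],[0,0,-0.035,0,0,0,0],[0,0,-0.035,0,0,0,0],[0,0,-0.035,0,0,0,0]]'
python3 -m pendant '[[0,0,-0.035,0,0,0,0],[0,0,-0.035,0,0,0,0],[0,0,-0.035,0,0,0,0],[0,0,-0.035,0,0,0,0],[0,0,-0.035,0,0,0,0],[0,0,0,0,0,0,0]]'
python3 - <<'E'
from h import *
a=arm.capture("wrist");b=arm.capture("side")[140:220,210:290]
cv2.imwrite("pics/w3.png",np.hstack([a,cv2.resize(b,(288,384)) ])[:,:,::-1])
E
```

```text
clock: 9.3
tool_pos: [0.4535, 0.1694, 0.0567]
tcp_rot: [0.0, 1.0, 0.028, 0.001]
wrist_force: [0.8, -5.3, 8.2]
width: 0.176
grasp_force: 60.4
clock: 9.9
tool_pos: [0.4503, 0.2236, 0.0567]
tcp_rot: [-0.0, 1.0, 0.029, 0.001]
wrist_force: [0.2, 2.2, 4.2]
width: 0.178
grasp_force: 60.0
```

View pics/w3.png

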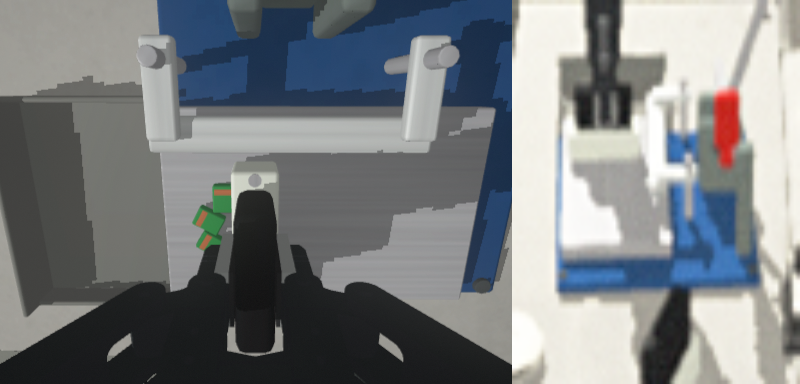

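All three offcuts sit against the blade's left side at about (222,196), (209,220) and (208,241). I'll push on over the edge.

```bash

python3 -m pendant '[[0,0,-0.035,0,0,0,0],[0,0,-0.035,0,0,0,0],[0,0,-0.035,0,0,0,0],[0,0,-0.035,0,0,0,0],[0,0,-0.035,0,0,0,0],[0,0,-0.035,0,0,0,0],[0,0,-0.01,0,0,0,0],[0,0,0,0,0,0,0]]'
python3 -m pendant '[[0,0,0,-0.05,0,0,0],[0,0,0.03,-0.1,0,0,0],[0,0,0.15,-0.15,0,0,0],[0,0,0.15,-0.15,0,0,0],[0,0,0.15,-0.1,0,0,0],[0,0,0.15,0,0,0,0],[0,0,0,0,0,0,0]]'
python3 - <<'E'
from h import *
a=arm.capture("wrist");b=arm.capture("side")[140:220,210:290]
cv2.imwrite("pics/w4.png",np.hstack([a,cv2.resize(b,(288,384)) ])[:,:,::-1])
go(.47,-.15,.2)
E
```

```text
clock: 10.8
tool_pos: [0.4455, 0.2877, 0.0556]
tcp_rot: [0.0, 1.0, 0.028, -0.001]
wrist_force: [0.1, -0.6, -2.5]
width: 0.176
grasp_force: 59.2
clock: 11.5
tool_pos: [0.4561, 0.1149, 0.2003]
tcp_rot: [-0.0, 1.0, 0.024, 0.0]
wrist_force: [0.5, 0.6, -2.6]
width: 0.176
grasp_force: 59.1
 scaled [0.0013, 0.9017, -0.0026] rows>= 6 yang -1.5174 tilt [-0.0006, 0.0008, -1.0]
```

View pics/w4.png

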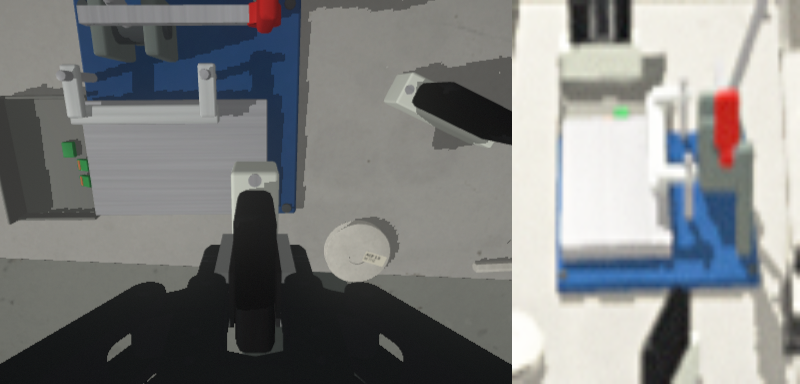

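All three offcuts are in the pan, at (68,149), (83,166) and (86,181), with two close to the plate's edge. I'll check their positions numerically, then carry the scraper back.

```bash
python3 - <<'E'
from h import *
im=cv2.imread("pics/w4.png")[:,:512].astype(int);m=((im[:,:,1]-im[:,:,2]>25)&(im[:,:,1]-im[:,:,0]>25)).astype(np.uint8)
# copper
m2=((im[:,:,2]-im[:,:,0]>45)&(im[:,:,2]-im[:,:,1]>15)).astype(np.uint8);m2[:, 130:]=0;m2[:100]=0
n,l,s,c=cv2.connectedComponentsWithStats(m|m2);c0,s0=np.cos(.05),np.sin(.05)
for i in range(1,n):
  if s[i,4]>8 and c[i,0]<130:
    f=lambda u,v,z:(np.array([[c0,s0],[-s0,c0]])@(plane("wrist",u,v,z)[:2]-[.461,.208])).round(4).tolist()
    print(s[i],"z14",f(*c[i],.014),"right edge z20",f(s[i,0]+s[i,2],c[i,1],.02))
E
```

```text
[ 61 142  16  16 208] z14 [0.0053, 0.0924] right edge z20 [0.0063, 0.081]
[ 77 159  12  13 116] z14 [-0.0097, 0.0806] right edge z20 [-0.0084, 0.0717]
[ 79 175  12  13 110] z14 [-0.0257, 0.0803] right edge z20 [-0.0241, 0.0718]
```

```bash

python3 -m pendant '[[0,0,0.15,0,0,0,0],[0,0,0.15,0,0,0,0],[0,0,0.15,0,0,0,0],[0,0,0.15,0,0,0,0],[0,0,0.15,0,0,0,0],[0,0,0.15,0,0,0,0],[0,0,0,0,0,0,0]]'
python3 -m pendant '[[0,0,0,0.15,0,0,0],[0,0,0,0.15,0,0,0],[0,0,0,0.14,0,0,0],[0,0,0,0.06,0,0,0],[0,0,0,0.03,0,0,0],[0,0,0,0,0,0,0],[0,0,0,0,0,0,0]]'
```

```text
clock: 12.3
tool_pos: [0.4701, -0.1536, 0.1995]
tcp_rot: [0.001, 1.0, 0.025, -0.0]
wrist_force: [-0.6, -0.5, -1.6]
width: 0.179
grasp_force: 59.4
clock: 13.0
tool_pos: [0.4714, -0.1482, 0.0415]
tcp_rot: [0.0, 1.0, 0.028, 0.0]
wrist_force: [0.0, -0.1, -2.8]
width: 0.18
grasp_force: 59.3
```

```bash

python3 -m pendant '[[0,0,0,0.014,0,0,0],[0,0,0,0.01,0,0,0],[0,0,0,0,0,0,0]]'
python3 -m pendant '[[0,0,0,0.004,0,0,0],[0,0,0,0,0,0,0]]'
```

```text
clock: 13.3
tool_pos: [0.4708, -0.1483, 0.0336]
tcp_rot: [-0.0, 1.0, 0.028, 0.0]
wrist_force: [-0.3, -0.4, -2.2]
width: 0.175
grasp_force: 59.3
clock: 13.5
tool_pos: [0.4708, -0.1485, 0.0327]
tcp_rot: [-0.0, 1.0, 0.028, 0.0]
wrist_force: [-2.2, 1.7, 3.8]
width: 0.181
grasp_force: 60.0
```

The scraper is down on the worktop. Now release, lift, turn the hand for the press, and shut the fingers.

```bash
cat >> h.py <<'E'
def press(x,y,z,yaw=.05,o=(.461,.208)):
    c,s=np.cos(yaw),np.sin(yaw);return (o[0]+c*x-s*y,o[1]+s*x+c*y,z)
E
python3 -m pendant '[[0.5,0,0,-0.002,0,0,0],[0.5,0,0,0,0,0,0],[0.5,0,0,0,0,0,0],[0.5,0,0,0,0,0,0],[0.5,0,0,-0.05,0,0,0],[0.5,0,0,-0.12,0,0,0],[0.5,0,0,-0.15,0,0,0],[0.5,0,0,-0.15,0,0,0]]'
python3 -m pendant '[[0,0,0,-0.15,0,0,0],[0,0,0,-0.12,0,0,-0.0226],[0,0,0,0,0,0,-0.0226],[0,0,0,0,0,0,-0.0226],[0,0,0,0,0,0,-0.0226],[0,0,0,0,0,0,-0.0226],[0,0,0,0,0,0,-0.0226],[0,0,0,0,0,0,-0.0226]]'
python3 -m pendant '[[0,0,0,0,0,0,-0.0226],[0,0,0,0,0,0,-0.0226],[0,0,0,0,0,0,-0.0226],[0,0,0,0,0,0,-0.0226],[0,0,0,0,0,0,0],[0,0,0,0,0,0,0]]'
python3 - <<'E'
from h import *
go(*press(.103,-.07,.25),.05)
p=arm.camera_params("wrist");a=arm.capture("wrist");b=arm.capture("side");s=arm.capture("scene");cv2.imwrite("pics/w5.png",a[:,:,::-1]);cv2.imwrite("pics/side5.png",b[:,:,::-1]);cv2.imwrite("pics/scene5.png",s[:,:,::-1])
for n,i in(("side",b),("scene",s)):
    i=i.astype(int);m=((i[:,:,0]>130)&(i[:,:,1]<75)&(i[:,:,2]<75)).astype(np.uint8);k,l,st,c=cv2.connectedComponentsWithStats(m)
    for j in range(1,k):
        if st[j,4]>30 and 225<c[j,0]<300:print(n,st[j],c[j].round(1))
for n in("side","scene"):
    print(n,[proj(n,press(x,y,z)).round(1).tolist() for x,y,z in((.109,-.1,.129),(.109,-.1,.152))])
E
```

```text
clock: 14.3
tool_pos: [0.4701, -0.1491, 0.1762]
tcp_rot: [0.0, 1.0, 0.027, -0.0]
wrist_force: [1.1, 1.0, -0.8]
width: 0.498
grasp_force: 0.0
clock: 15.1
tool_pos: [0.4704, -0.149, 0.2558]
tcp_rot: [0.0, 0.864, 0.503, 0.0]
wrist_force: [-1.1, -0.7, -0.4]
width: 0.002
grasp_force: 0.0
clock: 15.7
tool_pos: [0.4706, -0.1487, 0.2554]
tcp_rot: [0.0, 0.692, 0.722, 0.0]
wrist_force: [1.2, -0.6, 0.1]
width: -0.002
grasp_force: 0.0
 scaled [0.9584, 0.3636, 0.0185] rows>= 7 yang 0.0424 tilt [0.0005, 0.0002, -1.0] rz total -0.0012
side [266 160   7  15  84] [269.1 166. ]
scene [241 169   7  16  82] [243.8 176.1]
side [[269.8, 165.4], [269.9, 159.8]]
scene [[244.3, 175.3], [244.3, 169.5]]
```

The tab projects within a pixel of where both views show it. I'll check the scraper numerically, then go to the tab's left side.

```bash
python3 - <<'E'
from h import *
for n in("side","scene"):
    im=cv2.imread(f"pics/{n}5.png");m=(im.max(2)<60).astype(np.uint8);k,l,s,c=cv2.connectedComponentsWithStats(m);q=proj(n,[.4708,-.1485,.045]);print(n,q.round(1))
    for i in range(1,k):
        if s[i,4]>15 and abs(c[i]-q).max()<30:print(s[i],c[i].round(1))
E
python3 -m pendant '[[0,0.137,0.052,0,0,0,-0.0012],[0,0.137,0.052,0,0,0,0],[0,0.137,0.052,0,0,0,0],[0,0.137,0.052,0,0,0,0],[0,0.137,0.052,0,0,0,0],[0,0.137,0.052,0,0,0,0],[0,0.137,0.052,0,0,0,0],[0,0,0,0,0,0,0]]'
python3 -c "
from h import *
go(*press(.103,-.07,.142),.05)"
```

```text
side [237.  234.1]
[247 201  12  23 144] [252.5 212.9]
[228 230  18   9 143] [236.3 234.3]
[247 259  12   9  67] [252.9 263.2]
scene [264.4 237.7]
[255 207  10  22 143] [259.4 217.4]
[257 232  15  14 145] [264.  238.4]
clock: 16.65
tool_pos: [0.5643, 0.1523, 0.2536]
tcp_rot: [-0.0, 0.685, 0.729, -0.0]
wrist_force: [-0.8, 0.1, 0.3]
width: 0.002
grasp_force: 0.0
 scaled [-0.0307, 0.0089, 0.3721] rows>= 3 yang 0.0619 tilt [-0.0012, -0.0002, -1.0] rz total 0.0019
```

```bash

python3 -m pendant '[[0,-0.03,0.009,0.1,0,0,0],[0,0,0,0.13,0,0,0],[0,0,0,0.1,0,0,0],[0,0,0,0.042,0,0,0],[0,0,0,0,0,0,0],[0,0,0,0,0,0,0]]'
python3 -c "
from h import *
go(*press(.103,-.084,.142),.05)
print(arm.state()['wrist_force'])"
```

```text
clock: 17.25
tool_pos: [0.5682, 0.1359, 0.1446]
tcp_rot: [0.0, 0.688, 0.726, 0.001]
wrist_force: [0.2, 0.3, 0.2]
width: -0.001
grasp_force: 0.0
 scaled [-0.0221, -0.0017, 0.0086] rows>= 1 yang 0.0541 tilt [0.0012, 0.0002, -1.0] rz total 0.0007
[0.24309964 0.29358173 0.17043573]
```

```bash

python3 -m pendant '[[0,-0.022,-0.001,0.009,0,0,0],[0,-0.021,0,-0.002,0,0,0],[0,-0.022,0,-0.003,0,0,0],[0,-0.024,0,0.004,0,0,0],[0,-0.023,0,0.004,0,0,0],[0,0,0,0,0,0,0]]'
python3 -m pendant '[[0,-0.02,0,0.013,0,0,0],[0,-0.019,0,0.014,0,0,0],[0,-0.014,0,0.019,0,0,0],[0,-0.014,0,0.019,0,0,0],[0,0,0,0,0,0,0]]'
python3 - <<'E'
from h import *
go(*press(.103,-.133,.1174),.05)
b=arm.capture("side");s=arm.capture("scene");cv2.imwrite("pics/side6.png",b[:,:,::-1]);cv2.imwrite("pics/scene6.png",s[:,:,::-1])
for n,i in(("side",b),("scene",s)):
    i=i.astype(int);m=((i[:,:,0]>110)&(i[:,:,1]<75)&(i[:,:,2]<75)&(i[:,:,0]>2*i[:,:,1])).astype(np.uint8);k,l,st,c=cv2.connectedComponentsWithStats(m)
    for j in range(1,k):
        if st[j,4]>8 and 215<c[j,0]<310 and 140<c[j,1]<210:print(n,st[j],c[j].round(1))
    for th in(.6,.9,1.2,1.4):print(th,proj(n,press(.109,-.1-.029*np.sin(th),.1+.029*np.cos(th))).round(1),proj(n,press(.109,-.1-.052*np.sin(th),.1+.052*np.cos(th))).round(1))
A=cv2.resize(b[140:210,220:310],None,fx=4.4,fy=4.4);B=cv2.resize(s[140:210,200:290],None,fx=4.4,fy=4.4)
cv2.imwrite("pics/v6.png",np.hstack([A,B])[:,:,::-1])
E
```

```text
clock: 17.85
tool_pos: [0.569, 0.1006, 0.1397]
tcp_rot: [0.0, 0.688, 0.726, -0.0]
wrist_force: [0.7, 0.5, 0.4]
width: 0.002
grasp_force: 0.0
clock: 18.35
tool_pos: [0.5696, 0.0812, 0.1192]
tcp_rot: [-0.0, 0.688, 0.726, -0.001]
wrist_force: [-1.0, -0.3, -0.4]
width: 0.001
grasp_force: 0.0
 scaled [-0.003, 0.0029, 0.0059] rows>= 1 yang 0.0537 tilt [-0.0013, -0.0011, -1.0] rz total 0.0006
side [267 171   7   6  25] [270.4 174.4]
0.6 [270.1 169.2] [270.4 166.7]
0.9 [270.1 171.7] [270.6 171.2]
1.2 [270.2 174.2] [270.6 175.8]
1.4 [270.2 175.8] [270.6 178.7]
scene [242 181  13   5  36] [247.2 183. ]
0.6 [247.1 178.2] [249.3 174.6]
0.9 [248.2 180.3] [251.3 178.4]
1.2 [248.9 182.6] [252.7 182.7]
1.4 [249.2 184.2] [253.2 185.5]
```

View pics/v6.png

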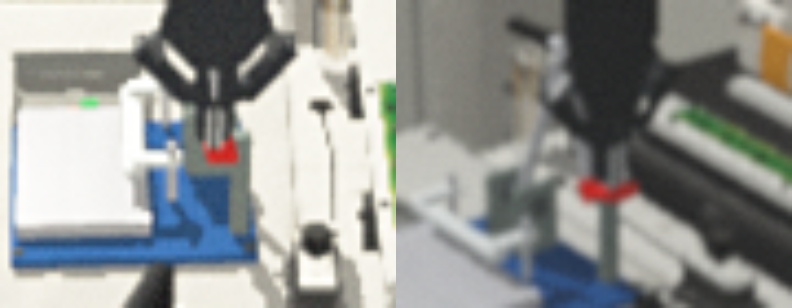

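The red tab is tipped over under the fingertips, at about (220,150) in the left crop and (607,190) in the right one. That puts the angle near 1.2. I'll nudge it slightly further, then back off up and to the right.

```bash

python3 -m pendant '[[0,-0.008,0,0.012,0,0,0],[0,-0.003,0,0.01,0,0,0],[0,0,0,0,0,0,0]]'
python3 -m pendant '[[0,-0.03,0,-0.03,0,0,0],[0,-0.1,0,-0.1,0,0,0],[0,-0.05,0,-0.15,0,0,0],[0,0,0,-0.15,0,0,0],[0.5,0,0,-0.1,0,0,0],[0.6,0,0,0,0,0,0],[0.6,0,0,0,0,0,0]]'
python3 - <<'E'
from h import *
go(*press(.156,.045,.27),.05)
b=arm.capture("side");s=arm.capture("scene")
for n,i in(("side",b),("scene",s)):
    cv2.imwrite(f"pics/{n}7.png",i[:,:,::-1])
    i=i.astype(int);m=((i[:,:,0]>110)&(i[:,:,1]<75)&(i[:,:,2]<75)&(i[:,:,0]>2*i[:,:,1])).astype(np.uint8);k,l,st,c=cv2.connectedComponentsWithStats(m)
    for j in range(1,k):
        if st[j,4]>8 and 215<c[j,0]<310 and 140<c[j,1]<210:print(n,st[j],c[j].round(1))
    # lever handle at rest
    print(n,"handle pred",[proj(n,press(.156,y,.182)).round(1).tolist() for y in(.015,.045,.075)])
    i=i.max(2);u0,v0=proj(n,press(.156,.045,.182)).astype(int);m=(i<60).astype(np.uint8);k,l,st,c=cv2.connectedComponentsWithStats(m)
    for j in range(1,k):
        if st[j,4]>8 and abs(c[j]-[u0,v0]).max()<20:print(n,"black",st[j],c[j].round(1))
E
```

```text
clock: 18.75
tool_pos: [0.5702, 0.0788, 0.1133]
tcp_rot: [0.0, 0.688, 0.726, -0.0]
wrist_force: [-0.1, 0.4, -0.2]
width: -0.003
grasp_force: 0.0
clock: 19.45
tool_pos: [0.5734, 0.0243, 0.2734]
tcp_rot: [0.0, 0.688, 0.726, 0.001]
wrist_force: [0.3, -0.1, 0.3]
width: 0.506
grasp_force: 0.0
 scaled [0.7796, 0.1796, 0.0119] rows>= 6 yang 0.0541 tilt [0.0013, 0.0004, -1.0] rz total 0.0007
side [267 170   7   9  53] [269.7 174.4]
side handle pred [[281.1, 135.1], [280.4, 130.9], [279.8, 126.9]]
side black [250  92  44  48 810] [271.  112.5]
scene [242 181  13   6  51] [247.9 183.5]
scene handle pred [[235.6, 148.9], [231.0, 146.5], [226.4, 144.2]]
scene black [226 145   8   4  17] [229.4 146.5]
```

```bash

python3 -m pendant '[[0.6,0.13,0.03,0,0,0,0],[0.6,0.13,0.03,0,0,0,0],[0.6,0.13,0.03,0,0,0,0],[0.6,0.13,0.03,0,0,0,0],[0.6,0.13,0.03,0,0,0,0],[0.6,0.13,0.03,0,0,0,0],[0.6,0,0,0,0,0,0],[0.6,0,0,0,0,0,0]]'
python3 - <<'E'
from h import *
go(*press(.156,.045,.163),.05)
a=arm.capture("wrist");p=arm.camera_params("wrist")
print([proj("wrist",press(.156,y,.182),p).round() for y in(.015,.045,.075)],proj("wrist",arm.state()["tool_pos"],p).round())
print([plane("side",295,143,z).round(3) for z in(0,.1)])
cv2.imwrite("pics/w8.png",a[:,:,::-1])
E
```

```text
clock: 20.35
tool_pos: [0.6137, 0.2622, 0.2706]
tcp_rot: [-0.0, 0.687, 0.727, -0.002]
wrist_force: [0.1, -0.9, 0.4]
width: 0.599
grasp_force: 0.0
 scaled [-0.0041, 0.0035, 0.3587] rows>= 3 yang 0.0564 tilt [-0.0024, -0.0025, -1.0] rz total 0.0010
[array([256., 235.]), array([256., 196.]), array([256., 154.])] [255. 254.]
[array([0.689, 0.48 , 0.   ]), array([0.675, 0.313, 0.1  ])]
```

View pics/w8.png

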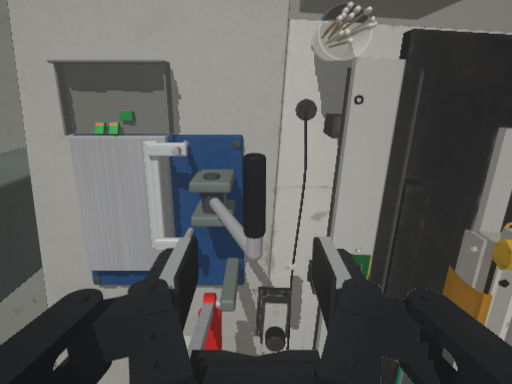

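The handle is at (255,155–237), exactly where predicted, and its left half lies between the open fingers. The catch is over to the right, and the offcuts are still in the pan. I'll descend and grip.

```bash

python3 -m pendant '[[0.6,-0.004,0.003,0.12,0,0,0],[0.6,0,0,0.12,0,0,0],[0.6,0,0,0.08,0,0,0],[0.6,0,0,0.037,0,0,0],[0.6,0,0,0,0,0,0],[0,0,0,0,0,0,0],[0,0,0,0,0,0,0],[0,0,0,0,0,0,0]]' 60
python3 -m pendant '[[0,0,0,0,0,0,0],[0,0,-0.033,-0.009,0,0,0],[0,0,-0.033,-0.009,0,0,0],[0,0,0,0,0,0,0]]'
```

```text
clock: 21.2
tool_pos: [0.6144, 0.2604, 0.1672]
tcp_rot: [-0.001, 0.687, 0.726, -0.0]
wrist_force: [-10.7, -4.0, 9.7]
width: 0.165
grasp_force: 58.4
clock: 21.6
tool_pos: [0.5968, 0.2594, 0.1734]
tcp_rot: [0.001, 0.688, 0.726, 0.002]
wrist_force: [5.4, -1.2, 7.0]
width: 0.164
grasp_force: 60.2
```

```bash

python3 -m pendant '[[0,0,-0.034,-0.007,0,0,0],[0,0,-0.033,-0.007,0,0,0],[0,0,-0.034,0.001,0,0,0],[0,0,-0.033,0.001,0,0,0],[0,0,-0.033,0.005,0,0,0],[0,0,-0.033,0.006,0,0,0],[0,0,0,0,0,0,0]]'
python3 -m pendant '[[0,0,-0.032,0.011,0,0,0],[0,0,-0.032,0.011,0,0,0],[0,0,-0.04,0.021,0,0,0],[0,0,-0.03,0.018,0,0,0],[0,0,0,0,0,0,0]]'
python3 -c "
from h import *
go(*press(.034,.045,.147+.004),.05)"
```

```text
clock: 22.3
tool_pos: [0.5365, 0.2561, 0.1732]
tcp_rot: [0.0, 0.688, 0.726, 0.002]
wrist_force: [1.1, -2.2, 9.8]
width: 0.163
grasp_force: 63.2
clock: 22.8
tool_pos: [0.4955, 0.2537, 0.1536]
tcp_rot: [-0.0, 0.687, 0.726, 0.0]
wrist_force: [1.1, -2.0, 5.4]
width: 0.163
grasp_force: 66.9
 scaled [0.0036, -0.0091, 0.0087] rows>= 1 yang 0.0547 tilt [0.0006, 0.0007, -1.0] rz total 0.0008
```

```bash

for i in 1; do
python3 -m pendant '[[0,0,-0.0085,0.0055,0,0,0],[0,0,0,0,0,0,0]]'
python3 -m pendant '[[0,0,-0.007,0.005,0,0,0],[0,0,0,0,0,0,0]]'
python3 -m pendant '[[0,0,-0.007,0.005,0,0,0],[0,0,0,0,0,0,0]]'
done
```

```text
clock: 23.0
tool_pos: [0.4939, 0.2537, 0.1525]
tcp_rot: [0.0, 0.688, 0.726, 0.001]
wrist_force: [0.2, -3.1, 8.8]
width: 0.158
grasp_force: 67.2
clock: 23.2
tool_pos: [0.4922, 0.2536, 0.1514]
tcp_rot: [0.0, 0.688, 0.726, 0.001]
wrist_force: [1.5, -2.6, 11.5]
width: 0.159
grasp_force: 67.4
clock: 23.4
tool_pos: [0.4909, 0.2535, 0.1504]
tcp_rot: [0.001, 0.688, 0.726, 0.002]
wrist_force: [1.8, -2.5, 12.0]
width: 0.162
grasp_force: 67.6
```

```bash

python3 -m pendant '[[0,0,-0.01,0.005,0,0,0],[0,0,0,0,0,0,0]]'
python3 -m pendant '[[0,0,-0.01,0.005,0,0,0],[0,0,0,0,0,0,0]]'
python3 -m pendant '[[0,0,-0.01,0.003,0,0,0],[0,0,0,0,0,0,0]]'
```

```text
clock: 23.6
tool_pos: [0.4904, 0.2535, 0.1501]
tcp_rot: [0.002, 0.688, 0.726, 0.004]
wrist_force: [9.7, -2.7, 13.6]
width: 0.163
grasp_force: 67.7
clock: 23.8
tool_pos: [0.4899, 0.2535, 0.1498]
tcp_rot: [0.003, 0.688, 0.725, 0.006]
wrist_force: [18.0, -2.5, 15.3]
width: 0.158
grasp_force: 67.9
clock: 24.0
tool_pos: [0.4894, 0.2534, 0.1496]
tcp_rot: [0.005, 0.689, 0.725, 0.009]
wrist_force: [28.0, -1.1, 10.7]
width: 0.164
grasp_force: 67.5
```

It's firmly at the stop. I'll ease off a little, hold, check, and hand in.

```bash

python3 -m pendant '[[0,0,0.008,0,0,0,0],[0,0,0,0,0,0,0],[0,0,0,0,0,0,0],[0,0,0,0,0,0,0],[0,0,0,0,0,0,0],[0,0,0,0,0,0,0]]'
python3 - <<'E'
from h import *
i=arm.capture("side").astype(int);m=((i[:,:,0]>110)&(i[:,:,1]<75)&(i[:,:,2]<75)&(i[:,:,0]>2*i[:,:,1])).astype(np.uint8);k,l,st,c=cv2.connectedComponentsWithStats(m)
print([(st[j].tolist(),c[j].round(1)) for j in range(1,k) if st[j,4]>8 and 215<c[j,0]<310 and 140<c[j,1]<210])
print(arm.state()["wrist_force"],arm.state()["tool_pos"])
print(arm.hand_in())
E
```

```text
clock: 24.6
tool_pos: [0.4898, 0.2536, 0.1496]
tcp_rot: [0.003, 0.688, 0.725, 0.007]
wrist_force: [15.9, -4.9, 21.2]
width: 0.158
grasp_force: 68.6
[([267, 170, 7, 9, 53], array([269.7, 174.4]))]
[16.50746188 -3.52861114 22.13742045] [0.48975897 0.25358576 0.14959065]
the job is handed in; nothing more can be done
None
```

I handed the job in at about 24.6 s: the three offcuts are in the pan, the scraper is standing on the worktop, the catch is tipped well right, and the lever is held at its stop; no verdict came back.

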